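# Fit the pull-off knob to the hat jack and open it

## Task

The hat jack in the middle of the table is wanted at its widest setting. Fit its loose wooden knob onto the jack's upright flat-sided spindle, feeling for the flats with light pressure until the knob drops fully home; only then turn it clockwise until the jack is opened right up to its stop. Leave the knob seated upright on the spindle, and leave the other things on the table where they are.

Things in the scene. Friction and masses are not known exactly. Their poses are not given: they have to be found in the camera images.
- knob_centre (a point): Centre of the loose knob, 21 mm above its underside, 21 mm below its top; z = its axis, up. It stands upright on the table, 0.08 to 0.17 kg. The upper 24 mm is a round fluted dark-wood grip 44 mm across (grip it here, in any direction); the lower 18 mm a brass hub 38 mm across with the slot in its underside. A brass line on the top runs along the knob's x.
- knob_slot (a point): Middle of the mouth of the slot in the knob's underside: 23 mm along the knob's x by 13 mm along its y, 18 mm deep, its mouth bevelled 1.5 mm wider all round. It takes the spindle's tang either way round (every half turn), within about 9 degrees either side of alignment and with 1.5 mm of play per side.
- hat_jack: Hat jack, fixed to the table: a pale wooden oval, 176 mm long (x) by 144 mm (y), 67 mm high, split across the middle into two halves, on a dark board. A brass plate 66x46 mm, top at 72 mm, bridges the split and carries the spindle. Origin: on the table under the spindle; x = the long, opening direction.
- jack_seat (a point): Point on the spindle's axis at the top of its steel washer, 74 mm above the table, where the knob's underside rests when fully home. From here rises a steel tang with two flats, 20x10 mm, 12 mm high, with a round tapered nose on top (4.5 mm high). The nose enters the slot at any angle; out of line, the knob then stops 12 mm too high. Axes are the jack's, NOT the tang's, whose angle may be any and is not given.
- spindle (a joint): Turn of the spindle in rad from its closed stop: 0 as it starts, whatever angle its tang stands at; positive clockwise from above; 1.2 (69 degrees) = open stop. It resists with about 0.2 N m and stays where it is left. At 0 it cannot turn anticlockwise; a knob pressed on it out of line with under 10 N does not drag it round.
- half_front (a joint): Opening of the jack's front half in m: 0 = closed, as it starts; 0.0108 = fully open at the stop. It is geared to the spindle, 9 mm per rad clockwise; the rear half moves equally the other way, so the gap between them grows by twice this.
- spool_rust: Bystander, to be left alone: wooden ribbon spool with rust-brown thread, 50x54x36 mm; origin at the centre of its underside.
- eyelet_tin: Bystander, to be left alone: round pale lidded tin, 62x62x23 mm; origin at the centre of its underside.
- spool_navy: Bystander, to be left alone: wooden spool with dark blue thread, 48x49x32 mm; origin at the centre of its underside.
- spool_sage: Bystander, to be left alone: wooden spool with grey-green thread, 52x58x30 mm; origin at the centre of its underside.
Not all that is in view belongs to the job. Leave any red or turquoise look-alike of the part that bears knob_centre alone.

How it is judged:
On the way:
1. the knob is fully home on the tang, upright, while the jack is still closed (less than 4 mm) (z of knob_centre in the frame of jack_seat between 0.018 and 0.0235 m and horizontal distance between knob_centre and jack_seat below 0.0035 m and angle between knob_centre's own z axis and vertical below 0.09 rad and value of joint half_front below 0.004 m), for 0.2 s.
At the end, for the whole second after the job is handed in: The knob is fully home on the jack's spindle (centre within 3.5 mm of the axis and not more than 2.5 mm above its seated height, within 5 degrees of upright), at rest, and the front half stands opened by more than 9.5 mm of its 10.8 mm (z of knob_centre in the frame of jack_seat between 0.018 and 0.0235 m and horizontal distance between knob_centre and jack_seat below 0.0035 m and angle between knob_centre's own z axis and vertical below 0.09 rad and value of joint half_front above 0.0095 m and linear speed of jack_knob below 0.02 m/s); the robot touches nothing.
It fails at once if one of the other loose things (three spools, tin) is shifted by more than 30 mm (distance of any of spool_rust, eyelet_tin, spool_navy, spool_sage from where it was at the start of the episode above 0.03 m).
It also fails if it takes over 72 s, if anything falls off the work surface, if the arm or the gripper's body presses on something with over 40 N, if the wrist force passes 120 N, or if a joint passes its speed limit or range.

## Robot

A 6-joint arm with a two-finger parallel gripper is mounted at the origin on a cart in front of the work surface, level with it; the furniture and walls round the work are solid. World frame = base frame: x ahead of the robot, y to its left, z up, the work surface at z = 0. Lengths are in m, angles in rad, forces in N, time in s.
With the tool pointing down it reaches from about 0.275 to 0.875 m from the base axis. Payload 12.5 kg.
Tool frame: the origin (TCP) lies at the very end of the fingers, on their centre line; the grasp point (between the pads) lies 19 mm behind it; z points along the fingers, y is the line along which they close (so a half turn about z gives the same grasp; the last joint's range is limited). The gripper opens to 85 mm and grips with 20 to 120 N. Pads are 22 mm wide; open, the fingers measure 114 mm over their backs; the gripper's body (76 mm by 85 mm) begins 54 mm behind the grasp point. The pads swing forward as they close: fully open they stand 13 mm farther back than shut.
Start: joints at [1.213, 0.351, 1.652, -0, 1.139, -0.085], TCP at [0.148, 0.53, 0.231] pointing down, gripper open.
Joint ranges: [-2.75, 2.75], [-0.79, 2.1], [0.01, 2.65], [-1.57, 4.71], [0.07, 3.14], [-2.87, 2.87]. Speed limits (rad/s): [2.22, 2.22, 2.79, 3.14, 3.14, 3.14].

## Interface

Orientations are given as a unit quaternion [x, y, z, w].
In Python, from cell import get_state, grab_frame, close_job gives the robot as it stands. The module is installed in compiled form; this text tells all that it offers.
- The arm moves only by the tool send_rows, never from a script. Its argument "motion" is a list of rows, each a list of 2 entries, a list of its own where there are three numbers: the shift along the tool's x, y, z in m, then the turn, a rotation vector about the tool's x, y, z in rad. In form: [[[dx, dy, dz], [wx, wy, wz]], ...]. A call has 1 to 12 rows; each row is the pose to reach, as a shift and turn from the pose commanded when the call began, along the tool's axes at that moment; what a row does not reach only later rows make up. A row lasts 1/8 s, in which the tool goes at most 62.5 mm and 10.7 degrees, less where a joint would pass 70% of its speed; a pose out of reach is approached as far as the arm can. A call with a gripper value outside its range is refused whole. "jaw" is the finger opening in m, from 0 to 0.0854, set as the call begins (left out, the last holds). The fingers move at their own pace and stop on an object; the grip force is fixed at half the most. Time passes only in rows, so rows that repeat a pose let the fingers close. It gives the time, the measured TCP pose, the force, the opening and the grip force at its end, in the units of the state.
- get_state(): the state, without advancing time (a new reading comes with each control period).
- grab_frame(name): name is "scene" or "top"; returns a dict with "pixels" (400x640x3 uint8, red, green, blue), "z_map" (400x640 float32, m along the optical axis (not along the pixel's ray), 0 where there is no reading), "intrinsics" (3x3 intrinsics, pixels), "eye" and "orientation" of the camera in the world. Camera axes: x right, y down, z forward; pixel columns grow to the right and rows downward; lengths in m; the calibration is good to about 2 mm. A picture is of the moment at which its call begins.
- close_job(): hands the job in; it is judged then, once.
The state is a dict: "t": time; "joints": joint angles; "joint_velocities": joint speeds; "effort": joint torques, N m; "position": TCP position; "ee_rot": TCP orientation; "wrist_force": force on the tool from outside, world axes, zero at the start; "moment": the same for the moment, N m; "gripper_width": opening from 0.0 (shut) to 1.0 (fully open); "finger_force": force on a finger pad.
Only numpy, scipy, OpenCV 4.12 (cv2) and the standard library are available. Lean on these libraries where they do the work, as an engineer would, in place of code of your own. Each camera call takes 0.05 s, during which the arm holds its last target. There are 200 camera calls.

## Working session

There is one attempt and no reset: what is moved stays moved. The work goes in short steps, Python scripts to look and compute and a tool call to move; the robot and the scene stay as the last step left them, time stands still between calls to the robot, and variables do not carry over. Pictures are saved under pics/ and viewed, at most 10 in all, crops included, and the job is handed in when it is done.

Besides the shell and the picture viewer there is one more tool, called after "Emit:" by a JSON object that holds its "name" and its "arguments", one argument or row to a line. send_rows: Moves the arm, as the interface text tells. Its arguments: {"type":"object","properties":{"motion":{"type":"array"},"jaw":{"type":"number"}},"required":["motion"]}

```bash
mkdir -p pics; cat > h.py <<'E'
import numpy as np,cv2
from cell import *
from scipy.spatial.transform import Rotation as R
def rot(o):
    o=np.array(o,float); return R.from_quat(o).as_matrix() if o.size==4 else o.reshape(3,3)
def px(f,u,v,z=None):
    # world point of pixel; with z: intersect the ray with that height
    K=np.array(f["intrinsics"]);d=rot(f["orientation"])@np.linalg.inv(K)@[u,v,1];e=np.array(f["eye"])
    s=f["z_map"][int(round(v)),int(round(u))] if z is None else (z-e[2])/d[2]
    return e+s*d
def cloud(f):
    K=np.array(f["intrinsics"]);v,u=np.mgrid[:400,:640]
    p=np.stack([u,v,np.ones_like(u)],-1)@np.linalg.inv(K).T*f["z_map"][...,None]
    return p@rot(f["orientation"]).T+np.array(f["eye"])
E
python3 - <<'E'
from h import *
for n in("top","scene"):
    f=grab_frame(n);cv2.imwrite(f"pics/{n}0.png",f["pixels"][...,::-1]);np.savez(f"{n}0.npz",**f)
    print(n,f["eye"],f["orientation"],f["intrinsics"])
print(get_state())
E
```

```text
top [0.36687115 0.04102767 1.2584311 ] [ 0.75304064 -0.64997278  0.06913695 -0.07540067] [[478.50268768   0.         315.05220191]
 [  0.         478.50268768 206.61442066]
 [  0.           0.           1.        ]]
scene [ 0.18761736 -0.66304879  0.59541717] [ 0.84361077 -0.21257928  0.13266554 -0.47490081] [[407.12861921   0.         316.7741539 ]
 [  0.         407.12861921 198.02075191]
 [  0.           0.           1.        ]]
{'t': 0.1, 'joints': array([ 1.21336449e+00,  3.51158207e-01,  1.65235297e+00, -2.40771994e-05,
        1.13907920e+00, -8.45975962e-02]), 'joint_velocities': array([-6.17665584e-04,  6.68022241e-04, -3.10419736e-03,  1.72929890e-05,
        1.36743584e-03, -2.98063737e-04]), 'effort': array([-8.58785625e-04, -5.06834042e+01, -2.91872799e+01, -9.32875264e-05,
        2.67739335e-03, -3.72841896e-05]), 'position': array([0.14808223, 0.52938993, 0.23082818]), 'ee_rot': array([ 1.35989386e-01,  9.90710168e-01, -4.89122413e-04, -9.86944677e-05]), 'wrist_force': array([ 0.44530383,  0.48115928, -0.05101715]), 'moment': array([ 0.01698666, -0.03033119, -0.01377147]), 'finger_force': 0.0, 'gripper_width': 0.9979970933754555}
```

View pics/top0.png

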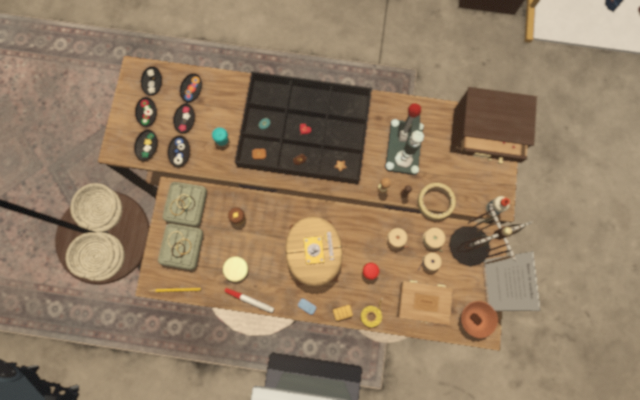

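View pics/scene0.png

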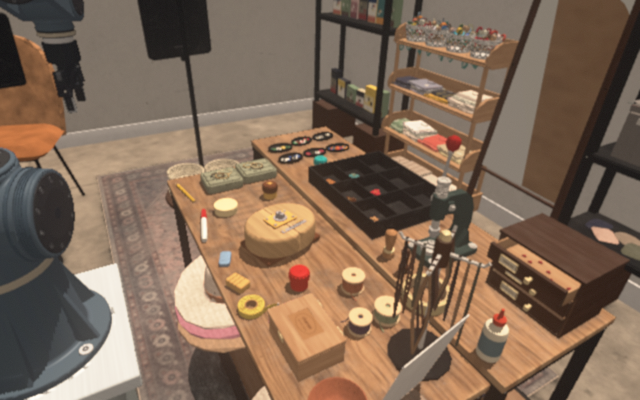

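The top view shows the dark knob at about (237,215), the jack at (314,250), the tin at (235,269), the spools at (398,238), (433,238) and (432,262), and the red decoy at (371,271). I'll enlarge the knob and the spindle.

```bash
python3 - <<'E'
from h import *
t=dict(np.load("top0.npz"));s=dict(np.load("scene0.npz"))
def crop(f,u,v,w,h,k): return cv2.resize(f["pixels"][v-h:v+h,u-w:u+w,::-1],None,fx=k,fy=k,interpolation=cv2.INTER_CUBIC)
a=crop(t,237,215,20,15,10);b=crop(t,314,250,20,15,10);c=crop(s,270,188,20,15,10);d=crop(s,280,216,20,15,10)
cv2.imwrite("pics/c0.png",np.vstack([np.hstack([a,b]),np.hstack([c,d])]))
P=cloud(t)
for n,(u,v,r) in dict(knob=(237,215,12),tin=(235,269,16),jack=(314,250,34)).items():
    q=P[v-r:v+r,u-r:u+r].reshape(-1,3); print(n,"zmax",q[:,2].max())
    lo={'knob':.03,'tin':.012,'jack':.05}[n]
    m=q[q[:,2]>lo];print(len(m),m.mean(0),m.min(0),m.max(0))
    if n=='jack':
        w=np.linalg.svd((m-m.mean(0))[:,:2],full_matrices=False)[2];print("axes",w)
        hi=m[m[:,2]>.08];print("tang",len(hi),hi.mean(0) if len(hi) else 0)
    (cx,cy),_=cv2.minEnclosingCircle(m[:,:2].astype(np.float32));print("circ",cx,cy,_)
E
```

```text
knob zmax 1.2584311008797644
221 [0.56191703 0.26365631 0.06854423] [0.36687115 0.04102767 0.031394  ] [0.58794072 0.2919387  1.2584311 ]
circ 0.4752068519592285 0.16237182915210724 0.16276845335960388
tin zmax 1.2584311008797644
471 [0.43110817 0.24812273 0.03078313] [0.36687115 0.04102767 0.01694257] [0.46224759 0.28040423 1.2584311 ]
circ 0.4070090651512146 0.15928934514522552 0.12498745322227478
jack zmax 1.2584311008797644
3111 [0.5014547  0.05637959 0.07119423] [ 0.36687115 -0.01659094  0.05004837] [0.5883211  0.12934751 1.2584311 ]
axes [[-0.9700109  -0.24306144]
 [ 0.24306144 -0.9700109 ]]
tang 45 [0.47582922 0.0535746  0.32140932]
circ 0.47711578011512756 0.05587250739336014 0.11133959889411926
```

View pics/c0.png

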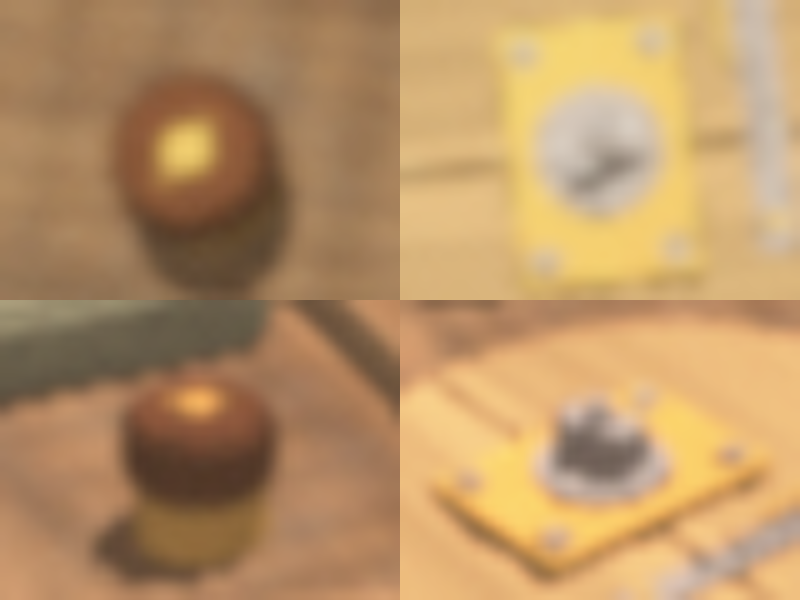

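```bash
python3 - <<'E'
from h import *
t=dict(np.load("top0.npz"));s=dict(np.load("scene0.npz"))
P=cloud(t)
c=lambda u0,v0,x,y:(u0+(x+.5)/10-.5,v0+(y+.5)/10-.5)
print("knob top",px(t,*c(217,200,192,150),.042),"depth",P[210:219,231:241,2].round(3)[::2,::2].tolist())
print("knob scene",px(s,*c(250,173,198,110),.042))
J=px(t,*c(294,235,199.5,151),.072);print("jack",J,"scene plate", px(s,*c(260,201,202,183),.074))
a=[px(t,*c(294,235,x,y),.072) for x,y in((123,55),(252,40),(145,262),(278,247))]
for i,j in((0,1),(2,3),(0,2),(1,3)):
    d=a[j]-a[i];print("plate",np.degrees(np.arctan2(d[1],d[0])),np.hypot(*d[:2]))
d=px(t,*c(294,235,240,155),.085)-px(t,*c(294,235,170,188),.085);print("tang ang",np.degrees(np.arctan2(d[1],d[0])),np.hypot(*d[:2]))
# brass line on knob via intensity-weighted second moments (green excess), in world
w=t["pixels"][206:224,227:246].astype(float);g=np.clip(w[...,1]-95,0,None)
v,u=np.mgrid[206:224,227:246];m=(np.hypot(u-235.75,v-214.5)<5);g=g*m
W=np.array([px(t,x,y,.042)[:2] for x,y in zip(u.ravel(),v.ravel())]);C=np.cov(W.T,aweights=g.ravel());print(np.average(W,axis=0,weights=g.ravel()))
e,V=np.linalg.eigh(C);print("line",np.sqrt(e),np.degrees(np.arctan2(V[1,1],V[0,1])))
print(w[...,1].astype(int)[3:14,3:15])
for n,(x,y) in dict(tin=(235,269)).items():print(n,px(t,x,y,.023))
# heights between knob and jack
print(get_state()["position"])
print(t["z_map"].dtype, P[235:265,300:330,2].max(), np.sort(P[235:265,300:330,2].ravel())[-15:].round(3))
E
```

```text
knob top [0.56720546 0.27018086 0.042     ] depth [[0.043, 0.045, 0.041, 0.049, 0.047], [0.044, 0.042, 0.044, 0.042, 0.04], [0.042, 0.042, 1.258, 0.041, 0.048], [0.042, 0.044, 0.044, 0.04, 0.04], [0.046, 1.258, 0.042, 0.041, 0.041]]
knob scene [0.56600085 0.2683522  0.042     ]
jack [0.50315317 0.05764607 0.072     ] scene plate [0.49912082 0.05018085 0.074     ]
plate -74.9055245732633 0.03242889150604903
plate -75.17708885493894 0.033128597780166365
plate -165.3851244670925 0.05186220722412871
plate -164.61339265033845 0.05201808518580986
tang ang -56.317666484014715 0.019019273314299485
[0.56732589 0.27165399]
line [0.0039827  0.00466699] 147.42524963412347
[[106  96  91  88  89  90  90  90  89  88  90  97]
 [ 99  91  90  90  91  93  97  97  94  90  86  86]
 [ 91  90  90  95 104 109 115 115 106  96  89  84]
 [ 90  90  97 115 135 150 154 144 120  99  91  88]
 [ 90  93 110 143 173 187 187 169 132 101  92  87]
 [ 88  94 121 162 191 202 199 178 137 103  91  89]
 [ 87  94 124 166 193 201 196 174 135 103  91  88]
 [ 87  94 119 155 177 182 174 152 119  98  91  87]
 [ 86  93 112 135 147 145 134 119 102  91  89  83]
 [ 86  92 104 113 112 107 101  96  91  89  86  80]
 [ 84  86  92  96  94  90  89  88  87  83  78  71]]
tin [0.43011593 0.25023987 0.023     ]
[0.14808223 0.52938993 0.23082818]
float32 1.2584311008797644 [0.088 0.088 0.088 0.088 0.09  0.091 0.091 0.091 0.092 0.092 0.092 0.092
 0.094 0.094 1.258]
```

Emit:
{"name": "send_rows", "arguments": {
  "motion": [
    [[-0.473,-0.137,0.05],[0,0,0]],
    [[-0.473,-0.137,0.05],[0,0,0]],
    [[-0.473,-0.137,0.05],[0,0,0]],
    [[-0.473,-0.137,0.05],[0,0,0]],
    [[-0.473,-0.137,0.05],[0,0,0]],
    [[-0.473,-0.137,0.05],[0,0,0]],
    [[-0.473,-0.137,0.05],[0,0,0]],
    [[-0.473,-0.137,0.05],[0,0,0]],
    [[-0.473,-0.137,0.05],[0,0,0]],
    [[-0.473,-0.137,0.05],[0,0,0]],
    [[-0.473,-0.137,0.05],[0,0,0]],
    [[-0.473,-0.137,0.05],[0,0,0]]
  ],
  "jaw": 0.07
}}

```text
t: 1.6
position: [0.5661, 0.2711, 0.1816]
ee_rot: [0.135, 0.991, 0.0, 0.0]
wrist_force: [0.1, 0.3, 0.7]
gripper_width: 0.819
finger_force: 0.0
```

```bash
cat >> h.py <<'E'
def go(x,y,z):
    s=get_state();M=rot(s["ee_rot"]);p=np.array(s["position"])
    print("t",s["t"],"pos",p.round(4),"psi",np.degrees(np.arctan2(M[1,1],M[0,1])).round(2),"j6",s["joints"][5].round(3),"F",np.round(s["wrist_force"],2),"M",np.round(s["moment"],3),"w",s["gripper_width"],"delta",(M.T@(np.array([x,y,z])-p)).round(4), "tilt",M[:,2].round(4))
E
python3 - <<'E'
from h import *
t=dict(np.load("top0.npz"));s=dict(np.load("scene0.npz"))
P=cloud(t);B=P[180:272,160:208].reshape(-1,3);B=B[(B[:,2]>.015)&(B[:,2]<.5)]
print("box",B.max(0),np.percentile(B,1,axis=0))
c=lambda u0,v0,x,y:(u0+(x+.5)/10-.5,v0+(y+.5)/10-.5)
print("jack scene",px(s,*c(260,201,199.5,166.5),.072),px(s,*c(260,201,202,165),.073))
go(.567,.2705,.010)
E
```

```text
box [0.63586876 0.46227217 0.04090883] [0.41645719 0.35300086 0.01780941]
jack scene [0.50264454 0.05940319 0.072     ] [0.50281429 0.0583294  0.073     ]
t 1.6 pos [0.5661 0.2711 0.1816] psi 74.45 j6 -0.927 F [0.06 0.29 0.69] M [-0.032 -0.036  0.019] w 0.8185418145618446 delta [-0.001  -0.0004  0.1716] tilt [ 3.e-04  2.e-04 -1.e+00]
```

Emit:
{"name": "send_rows", "arguments": {
  "motion": [
    [[-0.001,-0.001,0.06],[0,0,0]],
    [[-0.001,-0.001,0.12],[0,0,0]],
    [[-0.001,-0.001,0.15],[0,0,0]],
    [[-0.001,-0.001,0.17],[0,0,0]],
    [[-0.001,-0.001,0.17],[0,0,0]],
    [[-0.001,-0.001,0.17],[0,0,0]]
  ]
}}

```text
t: 2.35
position: [0.5683, 0.2695, 0.0128]
ee_rot: [0.136, 0.991, 0.001, 0.001]
wrist_force: [-0.5, 0.2, 1.2]
gripper_width: 0.818
finger_force: 0.0
```

Emit:
{"name": "send_rows", "arguments": {
  "motion": [
    [[0,0,0],[0,0,0]],
    [[0,0,0],[0,0,0]],
    [[0,0,0],[0,0,0]],
    [[0,0,0],[0,0,0]],
    [[0,0,0],[0,0,0]],
    [[0,0,0],[0,0,0]]
  ],
  "jaw": 0.03
}}

```text
t: 3.1
position: [0.5681, 0.2693, 0.0128]
ee_rot: [0.136, 0.991, 0.0, 0.001]
wrist_force: [-1.6, -1.5, 8.1]
gripper_width: 0.497
finger_force: 60.1
```

```bash
python3 - <<'E'
from h import *
go(.503,.058,.15)
E
```

```text
t 3.1 pos [0.5681 0.2693 0.0128] psi 74.37 j6 -0.929 F [-1.65 -1.47  8.1 ] M [-0.139  0.291 -0.001] w 0.4974036019865062 delta [ 0.0056 -0.2209 -0.1375] tilt [ 1.7e-03  7.0e-04 -1.0e+00]
```

Emit:
{"name": "send_rows", "arguments": {
  "motion": [
    [[0,0,-0.06],[0,0,0]],
    [[0,0,-0.11],[0,0,0]],
    [[0,-0.03,-0.138],[0,0,0]],
    [[0.004,-0.08,-0.138],[0,0,0]],
    [[0.004,-0.14,-0.138],[0,0,0]],
    [[0.004,-0.19,-0.138],[0,0,0]],
    [[0.004,-0.221,-0.138],[0,0,0]],
    [[0.004,-0.221,-0.138],[0,0,0]],
    [[0.004,-0.221,-0.138],[0,0,0]]
  ]
}}

```text
t: 4.22
position: [0.5044, 0.0577, 0.1497]
ee_rot: [0.136, 0.991, 0.0, 0.0]
wrist_force: [-0.6, -0.5, -0.5]
gripper_width: 0.497
finger_force: 61.4
```

```bash
python3 - <<'E'
from h import *
go(.503,.058,.107)
f=grab_frame("scene");np.savez("s1.npz",**f);t=grab_frame("top")
K=np.array(f["intrinsics"]);q=K@rot(f["orientation"]).T@(np.array([.503,.058,.12])-np.array(f["eye"]));u,v=(q[:2]/q[2]).astype(int);print(u,v)
q=K@rot(f["orientation"]).T@(np.array([.503,.058,.16])-np.array(f["eye"]))
o=(u-40,v-35);print(o)
cv2.imwrite("pics/s1.png",cv2.resize(f["pixels"][o[1]:o[1]+75,o[0]:o[0]+80,::-1],None,fx=8,fy=8,interpolation=cv2.INTER_CUBIC))
E
```

```text
t 4.225 pos [0.5044 0.0577 0.1497] psi 74.36 j6 -1.276 F [-0.55 -0.52 -0.53] M [-0.014 -0.014 -0.002] w 0.497003367490274 delta [ 0.0014 -0.0001  0.0427] tilt [ 8.e-04  2.e-04 -1.e+00]
279 199
(np.int64(239), np.int64(164))
```

View pics/s1.png

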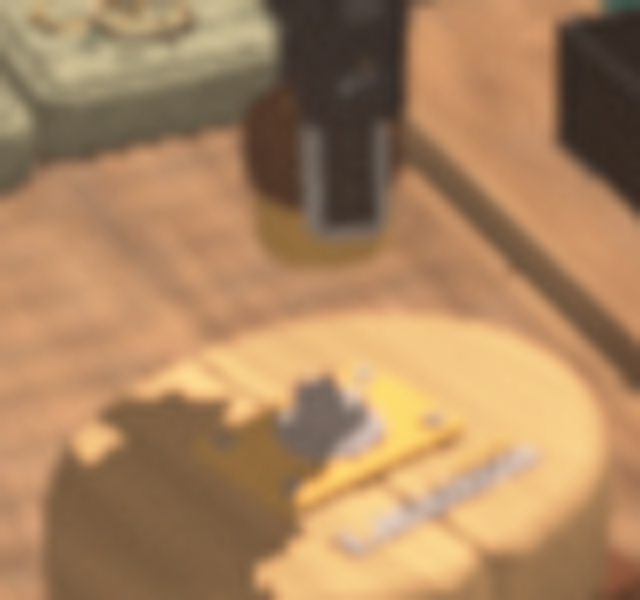

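The view shows the held knob hub spanning x of about 255–395 in the crop, upright, and directly over the tang at x of about 322. I'll check this numerically through the calibration.

```bash
python3 - <<'E'
from h import *
f=dict(np.load("s1.npz"));K=np.array(f["intrinsics"])
pr=lambda p:(lambda q:(q[:2]/q[2]))(K@rot(f["orientation"]).T@(np.array(p)-f["eye"]))
for z in(.074,.137,.146,.155,.167): print(z,((pr([.503,.058,z])-[239,164]+.5)*8).round(1), ((pr([.5044+.00963,.0577-.0027,z])-pr([.5044,.0577,z]))*8).round(1))
E
```

```text
0.074 [331.  425.9] [34.3 -3.8]
0.137 [325.4 237.2] [35.5 -3.5]
0.146 [324.6 209.1] [35.7 -3.5]
0.155 [323.7 180.8] [35.9 -3.4]
0.167 [322.6 142.5] [36.1 -3.3]
```

Emit:
{"name": "send_rows", "arguments": {
  "motion": [
    [[0,0,0.025],[0,0,0]],
    [[0,0,0.04],[0,0,0]],
    [[0,0,0.045],[0,0,0]],
    [[0,0,0.047],[0,0,0]],
    [[0,0,0.048],[0,0,0]],
    [[0,0,0.049],[0,0,0]],
    [[0,0,0.05],[0,0,0]],
    [[0,0,0.051],[0,0,0]],
    [[0,0,0.051],[0,0,0]]
  ]
}}

```text
t: 5.45
position: [0.5042, 0.0573, 0.0985]
ee_rot: [0.136, 0.991, 0.0, 0.0]
wrist_force: [-0.4, 1.0, 2.3]
gripper_width: 0.499
finger_force: 61.4
```

```bash
python3 -c "
from h import *
go(.503,.058,.0868)"
```

```text
t 5.45 pos [0.5042 0.0573 0.0985] psi 74.37 j6 -1.277 F [-0.37  0.98  2.26] M [-0.011  0.06  -0.024] w 0.4986279292846928 delta [0.0014 0.0004 0.0117] tilt [ 4.e-04 -0.e+00 -1.e+00]
```

Emit:
{"name": "send_rows", "arguments": {
  "motion": [
    [[0,0,0.0005],[0,0,0.05]],
    [[0,0,0.0005],[0,0,0.1]],
    [[0,0,0.0005],[0,0,0.15]],
    [[0,0,0.0005],[0,0,0.2]],
    [[0,0,0.0005],[0,0,0.25]],
    [[0,0,0.0005],[0,0,0.3]],
    [[0,0,0.0005],[0,0,0.3]]
  ]
}}

```text
t: 6.32
position: [0.504, 0.0573, 0.0978]
ee_rot: [0.282, 0.959, -0.0, -0.0]
wrist_force: [-0.0, 0.6, 0.3]
gripper_width: 0.492
finger_force: 61.5
```

```bash
python3 -c "
from h import *
go(.503,.058,.0868)"
```

```text
t 6.325 pos [0.504  0.0573 0.0978] psi 57.2 j6 -0.977 F [-0.02  0.62  0.33] M [-0.009  0.03  -0.051] w 0.492069843930789 delta [0.0012 0.0001 0.011 ] tilt [-1.e-04 -1.e-04 -1.e+00]
```

Emit:
{"name": "send_rows", "arguments": {
  "motion": [
    [[0,0,0.0005],[0,0,0]],
    [[0,0,0.001],[0,0,0]],
    [[0,0,0.0015],[0,0,0]],
    [[0,0,0.0015],[0,0,0]]
  ]
}}

```text
t: 6.82
position: [0.5041, 0.0572, 0.0966]
ee_rot: [0.282, 0.959, -0.0, 0.0]
wrist_force: [-1.9, -1.5, 5.7]
gripper_width: 0.497
finger_force: 62.0
```

Emit:
{"name": "send_rows", "arguments": {
  "motion": [
    [[0,0,0.0],[0,0,0.04]],
    [[0,0,0.0],[0,0,0.08]],
    [[0,0,0.0],[0,0,0.12]],
    [[0,0,0.0],[0,0,0.12]]
  ]
}}

```text
t: 7.32
position: [0.5043, 0.0572, 0.0964]
ee_rot: [0.339, 0.941, 0.0, 0.0]
wrist_force: [0.5, -0.7, 1.1]
gripper_width: 0.494
finger_force: 62.0
```

Emit:
{"name": "send_rows", "arguments": {
  "motion": [
    [[0,0,0.0005],[0,0,0]],
    [[0,0,0.001],[0,0,0]],
    [[0,0,0.0015],[0,0,0]],
    [[0,0,0.0015],[0,0,0]]
  ]
}}

```text
t: 7.82
position: [0.5038, 0.0573, 0.0946]
ee_rot: [0.339, 0.941, -0.0, -0.0]
wrist_force: [-2.5, -1.7, -1.5]
gripper_width: 0.499
finger_force: 61.6
```

```bash
python3 -c "
from h import *
go(.503,.058,.0868)"
```

```text
t 7.825 pos [0.5038 0.0573 0.0946] psi 50.31 j6 -0.857 F [-2.51 -1.74 -1.46] M [-0.186  0.27  -0.056] w 0.49879843625942055 delta [0.001  0.0001 0.0078] tilt [-8.e-04 -0.e+00 -1.e+00]
```

Emit:
{"name": "send_rows", "arguments": {
  "motion": [
    [[0,0,0.001],[0,0,0]],
    [[0,0,0.002],[0,0,0]],
    [[0,0,0.003],[0,0,0]],
    [[0,0,0.003],[0,0,0]]
  ]
}}

```text
t: 8.32
position: [0.5039, 0.0572, 0.0916]
ee_rot: [0.34, 0.941, -0.0, -0.0]
wrist_force: [-2.1, -2.7, -1.2]
gripper_width: 0.498
finger_force: 61.7
```

```bash
python3 - <<'E'
from h import *
go(.503,.058,.0868)
f=grab_frame("scene");o=(239,174)
cv2.imwrite("pics/s2.png",cv2.resize(f["pixels"][o[1]:o[1]+75,o[0]:o[0]+80,::-1],None,fx=8,fy=8,interpolation=cv2.INTER_CUBIC))
E
```

```text
t 8.325 pos [0.5039 0.0572 0.0916] psi 50.31 j6 -0.857 F [-2.12 -2.74 -1.17] M [-0.49   0.495 -0.009] w 0.49769064899385307 delta [0.0012 0.0001 0.0048] tilt [-5.e-04 -1.e-04 -1.e+00]
```

View pics/s2.png

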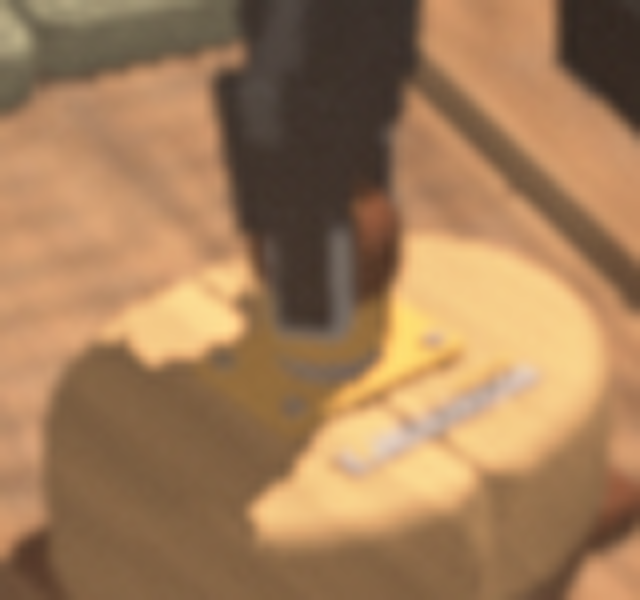

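The hub's lower edge (about (325,365) in the crop) is now almost at the grey washer, so the knob is dropping over the tang. I'll go down the rest of the way gently.

Emit:
{"name": "send_rows", "arguments": {
  "motion": [
    [[0,0,0.001],[0,0,0]],
    [[0,0,0.002],[0,0,0]],
    [[0,0,0.003],[0,0,0]],
    [[0,0,0.004],[0,0,0]],
    [[0,0,0.0045],[0,0,0]],
    [[0,0,0.0045],[0,0,0]]
  ]
}}

```text
t: 9.12
position: [0.5038, 0.0572, 0.0872]
ee_rot: [0.34, 0.941, -0.0, -0.0]
wrist_force: [-4.9, -2.9, 0.9]
gripper_width: 0.497
finger_force: 61.6
```

```bash
python3 -c "
from h import *
go(.503,.058,.0868)"
```

```text
t 9.125 pos [0.5038 0.0572 0.0872] psi 50.3 j6 -0.857 F [-4.88 -2.88  0.91] M [-0.673  0.611 -0.013] w 0.49663223733186385 delta [0.0011 0.0001 0.0004] tilt [-6.e-04 -1.e-04 -1.e+00]
```

Emit:
{"name": "send_rows", "arguments": {
  "motion": [
    [[0.0004,-0.001,0.0005],[0,0,0]],
    [[0.0004,-0.001,0.001],[0,0,0]],
    [[0.0004,-0.001,0.001],[0,0,0]],
    [[0.0004,-0.001,0.001],[0,0,0]]
  ]
}}

```text
t: 9.62
position: [0.5035, 0.0569, 0.0868]
ee_rot: [0.34, 0.941, 0.0, 0.0]
wrist_force: [-3.4, -1.5, 5.5]
gripper_width: 0.5
finger_force: 62.1
```

```bash
python3 -c "
from h import *
go(.503,.058,.0868)"
```

```text
t 9.625 pos [0.5035 0.0569 0.0868] psi 50.3 j6 -0.858 F [-3.41 -1.49  5.55] M [-0.155  0.45  -0.039] w 0.4995074522457082 delta [ 0.0011  0.0005 -0.    ] tilt [ 1.1e-03  2.0e-04 -1.0e+00]
```

Emit:
{"name": "send_rows", "arguments": {
  "motion": [
    [[0,0,0],[0,0,0]],
    [[0,0,0],[0,0,0.1]],
    [[0,0,0],[0,0,0.2]],
    [[0,0,0],[0,0,0.3]],
    [[0,0,0],[0,0,0.4]],
    [[0,0,0],[0,0,0.5]],
    [[0,0,0],[0,0,0.6]],
    [[0,0,0],[0,0,0.7]],
    [[0,0,0],[0,0,0.8]],
    [[0,0,0],[0,0,0.9]],
    [[0,0,0],[0,0,0.9]]
  ]
}}

```text
t: 11.0
position: [0.5021, 0.0563, 0.0867]
ee_rot: [0.715, 0.699, -0.001, -0.0]
wrist_force: [-11.6, -7.0, 13.0]
gripper_width: 0.5
finger_force: 62.8
```

```bash
python3 -c "
from h import *
go(.503,.058,.0868)"
```

```text
t 11.0 pos [0.5021 0.0563 0.0867] psi -1.3 j6 0.044 F [-11.55  -7.02  13.04] M [-1.169  1.817  0.121] w 0.49985515279830234 delta [ 0.0017  0.0008 -0.0001] tilt [-2.3e-03 -9.0e-04 -1.0e+00]
```

Emit:
{"name": "send_rows", "arguments": {
  "motion": [
    [[-0.0008,-0.0012,-0.0004],[0,0,0]],
    [[-0.001,-0.0015,-0.0004],[0,0,0.1]],
    [[-0.001,-0.0015,-0.0004],[0,0,0.2]],
    [[-0.001,-0.0015,-0.0004],[0,0,0.3]],
    [[-0.001,-0.0015,-0.0004],[0,0,0.4]],
    [[-0.001,-0.0015,-0.0004],[0,0,0.4]]
  ]
}}

```text
t: 11.75
position: [0.5011, 0.0561, 0.0868]
ee_rot: [0.84, 0.543, -0.0, -0.0]
wrist_force: [-4.9, 1.0, 4.8]
gripper_width: 0.496
finger_force: 61.9
```

```bash
python3 -c "
from h import *
go(.503,.058,.0868)"
```

```text
t 11.75 pos [0.5011 0.0561 0.0868] psi -24.25 j6 0.442 F [-4.92  1.    4.83] M [0.074 0.899 0.102] w 0.49591565512087077 delta [ 0.0025  0.0009 -0.    ] tilt [-9.e-04  3.e-04 -1.e+00]
```

Emit:
{"name": "send_rows", "arguments": {
  "motion": [
    [[0,0,0],[0,0,0.08]],
    [[0,0,0],[0,0,0.16]],
    [[0,0,0],[0,0,0.16]]
  ]
}}

```text
t: 12.12
position: [0.5009, 0.0562, 0.0868]
ee_rot: [0.88, 0.474, -0.001, -0.001]
wrist_force: [-5.9, 1.8, 5.9]
gripper_width: 0.491
finger_force: 62.0
```

```bash
python3 - <<'E'
from h import *
go(.503,.058,.0868)
t=grab_frame("scene");o=(229,174)
cv2.imwrite("pics/s3.png",cv2.resize(t["pixels"][o[1]:o[1]+85,o[0]:o[0]+100,::-1],None,fx=7,fy=7,interpolation=cv2.INTER_CUBIC))
E
```

```text
t 12.125 pos [0.5009 0.0562 0.0868] psi -33.4 j6 0.602 F [-5.87  1.84  5.9 ] M [0.18  1.147 0.117] w 0.4914505758842881 delta [ 0.0026  0.0008 -0.    ] tilt [-1.5e-03  5.0e-04 -1.0e+00]
```

View pics/s3.png

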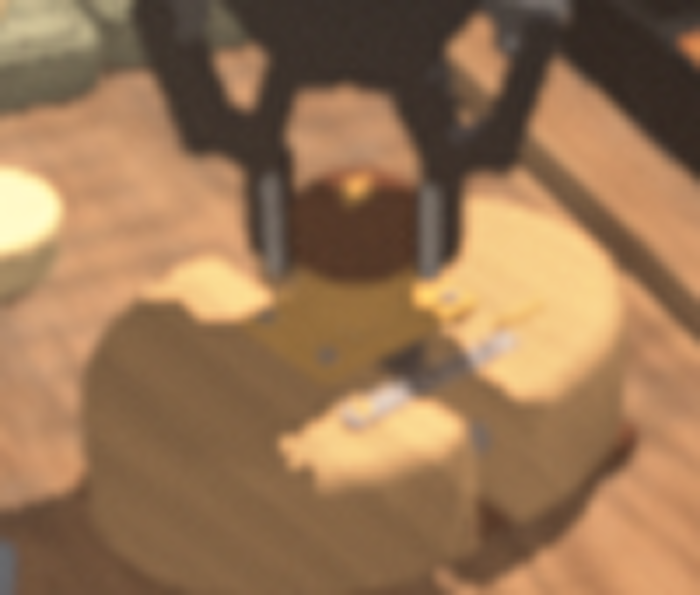

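The jack has opened: a dark split shows across the plate, with the wood halves apart near (480,440) in the crop. There's no stop torque yet, so I'll keep turning.

Emit:
{"name": "send_rows", "arguments": {
  "motion": [
    [[0,0,0],[0,0,0.08]],
    [[0,0,0],[0,0,0.16]],
    [[0,0,0],[0,0,0.24]],
    [[0,0,0],[0,0,0.24]]
  ]
}}

```text
t: 12.68
position: [0.5007, 0.0566, 0.0868]
ee_rot: [0.93, 0.366, -0.001, -0.001]
wrist_force: [-8.0, 5.4, 6.6]
gripper_width: 0.498
finger_force: 62.2
```

```bash
cat > gap.py <<'E'
from h import *
f=grab_frame("top");P=cloud(f);q=P[200:300,270:360].reshape(-1,3);q=q[(q[:,2]>.055)&(q[:,2]<.073)]
e=np.array([np.cos(np.radians(15)),np.sin(np.radians(15))])
g=cloud(dict(np.load("top0.npz")))[200:300,270:360].reshape(-1,3);g=g[(g[:,2]>.055)&(g[:,2]<.073)]
for m in(g,q):
    a=(m[:,:2]-[.503,.058])@e;print("extent along x:",np.percentile(a,[.5,99.5]).round(4),len(a))
E
python3 -c "
from h import *
go(.503,.058,.0868)"; python3 gap.py
```

```text
t 12.675 pos [0.5007 0.0566 0.0868] psi -47.01 j6 0.84 F [-7.97  5.38  6.62] M [0.873 1.334 1.204] w 0.4976617011750069 delta [ 0.0026  0.0005 -0.    ] tilt [-1.8e-03  4.0e-04 -1.0e+00]
extent along x: [-0.0841  0.0826] 2815Traceback (most recent call last):
  File "gap.py", line 6, in <module>
    a=(m[:,:2]-[.503,.058])@e;print("extent along x:",np.percentile(a,[.5,99.5]).round(4),len(a))
                                                      ~~~~~~~~~~~~~^^^^^^^^^^^^^
    return _quantile_unchecked(
        a, q, axis, out, overwrite_input, method, keepdims, weights)
    return _ureduce(a,
                    func=_quantile_ureduce_func,
    ...<5 lines>...
                    overwrite_input=overwrite_input,
                    method=method)
    r = func(a, **kwargs)
    result = _quantile(arr,
                       quantiles=q,
    ...<2 lines>...
                       out=out,
                       weights=wgt)
    slices_having_nans = np.isnan(arr[-1, ...])
                                  ~~~^^^^^^^^^
IndexError: index -1 is out of bounds for axis 0 with size 0
```

The torque has jumped to 1.2 N m, so the jack is at its stop. I'll release and lift straight up.

Emit:
{"name": "send_rows", "arguments": {
  "motion": [
    [[0,0,-0.0004],[0,0,-0.03]],
    [[0,0,-0.0004],[0,0,-0.03]]
  ]
}}

```text
t: 12.98
position: [0.5007, 0.0566, 0.0868]
ee_rot: [0.925, 0.381, -0.001, -0.001]
wrist_force: [-5.1, 5.4, 0.5]
gripper_width: 0.491
finger_force: 61.7
```

Emit:
{"name": "send_rows", "arguments": {
  "motion": [
    [[0,0,0],[0,0,0]],
    [[0,0,0],[0,0,0]],
    [[0,0,0],[0,0,0]],
    [[0,0,0],[0,0,0]],
    [[0,0,0],[0,0,0]],
    [[0,0,-0.01],[0,0,0]],
    [[0,0,-0.03],[0,0,0]],
    [[0,0,-0.07],[0,0,0]],
    [[0,0,-0.12],[0,0,0]],
    [[0,0,-0.15],[0,0,0]],
    [[0,0,-0.15],[0,0,0]]
  ],
  "jaw": 0.075
}}

```text
t: 14.35
position: [0.5025, 0.0558, 0.2399]
ee_rot: [0.925, 0.38, 0.002, 0.001]
wrist_force: [0.3, -0.2, -0.9]
gripper_width: 0.874
finger_force: 0.0
```

Emit:
{"name": "send_rows", "arguments": {
  "motion": [
    [[0,-0.06,0],[0,0,0]],
    [[0,-0.12,0],[0,0,0]],
    [[0,-0.18,0],[0,0,0]],
    [[0,-0.18,0],[0,0,0]],
    [[0,-0.18,0],[0,0,0]]
  ]
}}

```text
t: 14.98
position: [0.3753, 0.1838, 0.2369]
ee_rot: [0.925, 0.38, -0.0, 0.0]
wrist_force: [0.3, -1.0, 0.7]
gripper_width: 0.876
finger_force: 0.0
```

```bash
python3 gap.py; python3 - <<'E'
from h import *
go(.503,.058,.0868)
s=grab_frame("scene");t=grab_frame("top");P=cloud(t)
q=P[225:275,290:340].reshape(-1,3);q=q[(q[:,2]>.1)&(q[:,2]<.135)];print("knob top",len(q),q.mean(0) if len(q) else 0,np.median(q,axis=0))
a=cv2.resize(s["pixels"][174:249,239:319,::-1],(480,450),interpolation=cv2.INTER_CUBIC)
b=cv2.resize(t["pixels"][210:290,270:320+37,::-1],None,fx=3.68,fy=5.625)
b=cv2.resize(t["pixels"][205:295,284:344,::-1],(300,450),interpolation=cv2.INTER_CUBIC)
cv2.imwrite("pics/end.png",np.hstack([a,b]))
E
```

```text
extent along x: [-0.0841  0.0826] 2815
extent along x: [-0.0948  0.0931] 2909
t 15.025 pos [0.3756 0.1835 0.2368] psi -45.4 j6 1.136 F [-0.08  0.19 -0.67] M [ 0.024 -0.015  0.054] w 0.8776876592770934 delta [0.0027 0.1788 0.1501] tilt [-2.e-04 -3.e-04 -1.e+00]
knob top 249 [0.50293276 0.05705584 0.11538987] [0.50279201 0.0570717  0.11579972]
```

View pics/end.png

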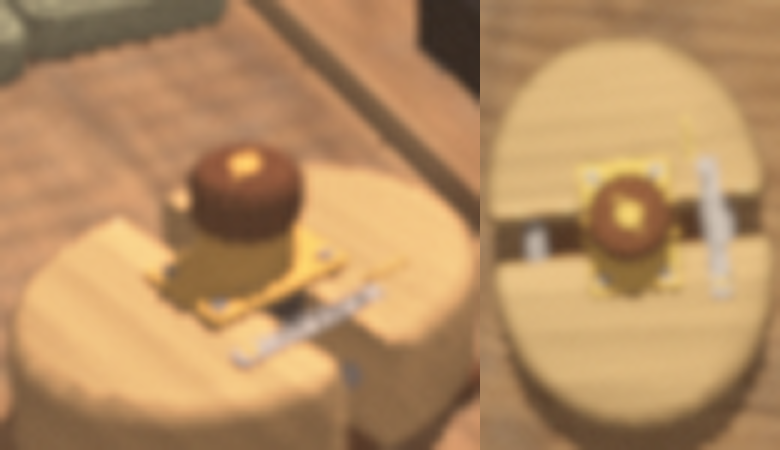

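The picture shows the knob upright on the plate, about (245,190) in the left crop, with the jack open. The knob top is at 116 mm, which is fully seated, it sits within about 1 mm of the axis, and each half has moved about 10.6 mm.

```bash
python3 -c "
from cell import close_job
print(close_job())"
```

```text
the job is handed in; nothing more can be done
None
```

The knob is fully home and upright on the spindle, the jack is open to its stop (each half moved about 10.6 mm of 10.8 mm), the arm kept clear of the spools and tin, and the job is handed in; no verdict was returned.

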